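Click the lid shut on the bead tin

TASK

The click-on lid lies loose on the round tin of beads. Press it shut with the fingertips, one red thumb pad after another, each until its catch snaps over the tin's rim, so that in the end the lid is down all the way round. Press on the rim only and not on the thin clear window, lift nothing, keep the tin where it stands and do not disturb the things lying round it.

Things in the scene. Friction and masses are not known exactly. Their poses are not given: they have to be found in the camera images.
- bead_tin: Loose round blue biscuit tin, open at the top and full of coloured beads, 157 mm across, 58 mm tall, about 0.9 kg, with a rolled steel rim 164 mm across whose top is 58 mm up. It stands on the bench and is not fixed. Origin: centre of its underside; z up.
- lid: Stiff white click-on lid, 170 mm across, 0.3 kg, loose, lying centred on the tin: a ring 57 to 85 mm from the centre (top at z = +7 mm) round a clear window, and a skirt outside the tin's rim with three red sprung catches at 0, 120 and 240 degrees from the lid's x axis. Origin: centre, in the plane of the lid's feet, 58 mm above the tin's underside when shut, about 65 mm while loose; z up.
- lid_window: The thin clear window in the middle of the lid, a disc of 114 mm diameter and 1.5 mm thickness whose upper face lies 5.4 mm above the lid's origin (1.6 mm below the ring's top face). Must not be pressed. Origin: the lid's origin.
- pad_a (a point): Top centre of the first red thumb pad (12 mm radially, 26 mm along the rim), on the ring 73.5 mm from the lid's centre along its +x axis, just inside its catch. Unclicked it is about 73.5 mm above the tin's underside. Pressed down 7 mm with 4 to 15 N (the last pad most), its catch snaps over the rim and stays; shut, it is 66.8 mm up. The lid only tilts (4 degrees at most) on the other catches.
- pad_b (a point): The same for the second thumb pad, 120 degrees further, counter-clockwise seen from above; same heights and force.
- pad_c (a point): The same for the third thumb pad, 240 degrees from the first; same heights and force.
- track_edge (a point): A point on the lower front edge of the fixed elevated track board that runs level above the back of the work place, roughly along y (front edge at x = 0.56 to 0.57 m, underside 0.47 m above the bench). A wrist held straight above the pads farthest from the robot can strike it: leave it room, or lean the tool back toward the robot by 15 to 25 degrees.
- jar_red: Red-topped small enamel paint tin, 31 mm across, 30 to 34 mm tall; origin at the centre of its underside. Bystander.
- jar_blue: Blue-topped small enamel paint tin, 31 mm across, 30 to 34 mm tall; origin at the centre of its underside. Bystander.
- jar_green: Dark green small enamel paint tin, 31 mm across, 30 to 34 mm tall; origin at the centre of its underside. Bystander.
- pliers: Flat-nose pliers with blue handles lying flat, 146 mm long. Origin: centre of the underside. Bystander.
- brush: Fine paint brush lying flat, 139 mm long. Origin: centre of the underside. Bystander.
- offcut: Small block of pine, 40 by 75 by 22 mm. Origin: centre of the underside. Bystander.

How it is judged:
By the outcome, as a careful person would: the job done as asked, in the order asked, and still so for the second after the job is handed in, with the robot touching nothing.
It also fails if it takes over 42 s, if anything falls off the work surface, if the arm or the gripper's body presses on something with over 40 N, if the wrist force passes 120 N, or if a joint passes its speed limit or range.

ROBOT

A 6-joint arm with a two-finger parallel gripper is mounted at the origin on a cart in front of the work surface, level with it; the furniture and walls round the work are solid. World frame = base frame: x ahead of the robot, y to its left, z up, the work surface at z = 0. Lengths are in mm, angles in rad, forces in N, time in s.
With the tool pointing down it reaches from about 425 to 950 mm from the base axis. Payload 14.7 kg.
Tool frame: the origin (TCP) lies at the very end of the fingers, on their centre line; the grasp point (between the pads) lies 19 mm behind it; z points along the fingers, y is the line along which they close (so a half turn about z gives the same grasp; the last joint's range is limited). The gripper opens to 85 mm and grips with 20 to 120 N. Pads are 22 mm wide; open, the fingers measure 114 mm over their backs; the gripper's body (76 mm by 85 mm) begins 54 mm behind the grasp point. The pads swing forward as they close: fully open they stand 13 mm farther back than shut.
Start: joints at [-1.211, 0.48, 1.596, -0, 1.065, -0.047], TCP at [257.202, -596.942, 231.297] pointing down, gripper open.
Joint ranges: [-2.75, 2.75], [-0.82, 2.05], [0.23, 2.67], [-1.56, 4.7], [0.09, 2.69], [-2.92, 2.92]. Speed limits (rad/s): [1.89, 1.89, 2.39, 3.01, 3.01, 3.01].

INTERFACE

Orientations are given as a unit quaternion [w, x, y, z].
In Python, from rig import env gives the robot as it stands. The module is installed in compiled form; this text tells all that it offers.
- The arm moves only by the shell command python3 -m crank 'ROWS' [OPENING] [FORCE]. ROWS is text: rows parted by semicolons, each of 4 numbers parted by spaces: the shift along the tool's x, y, z in cm, then the turn about the tool's z in rad. A call has 1 to 20 rows; each row shifts and turns the commanded pose from where the row before left it, along the tool's axes as they then stand; what a row does not reach is not made up. A row lasts 1/8 s, in which the tool goes at most 62.5 mm and 10.7 degrees, less where a joint would pass 70% of its speed; a pose out of reach is approached as far as the arm can. A call with a gripper value outside its range is refused whole. OPENING is the closure, from -1 (fully open) to 1 (shut), set as the call begins (- or left out, the last holds). The fingers move at their own pace and stop on an object; FORCE is the grip in N (left out, the last holds). Time passes only in rows, so rows that do not move let the fingers close. It gives the time, the measured TCP pose, the force, the opening and the grip force at its end, in the units of the state.
- env.sense(): the state, without advancing time (a new reading comes with each control period).
- env.camera(name): name is "scene" or "side" or "wrist"; returns a dict with "color" (384x512x3 uint8, red, green, blue), "fov_y" (degrees; the focal length in pixels is half the picture's height over the tangent of half this angle, whatever the lens; pixels are square), "cx", "cy" (the principal point, pixels), "world_from_camera" (4x4, takes a point from camera to world coordinates). Camera axes: x right, y up, looking along -z (the intrinsics and any distortion apply to the point x, -y, -z); pixel columns grow to the right and rows downward; lengths in mm; the calibration is good to about 2 mm. A picture is of the moment at which its call begins. There is no depth.
- env.sign_off(): hands the job in; it is judged then, once.
The state is a dict: "time": time; "qpos": joint angles; "joint_vel": joint speeds; "joint_efforts": joint torques, N m; "tool_pos": TCP position; "tcp_rot": TCP orientation; "ft_force": force on the tool from outside, world axes, zero at the start; "moment": the same for the moment, N m; "gripper_width": finger opening in mm; "grasp_force": force on a finger pad.
Only numpy, scipy, OpenCV 4.12 (cv2) and the standard library are available. Lean on these libraries where they do the work, as an engineer would, in place of code of your own. Each camera call takes 0.05 s, during which the arm holds its last target. There are 200 camera calls.

## Working session

There is one attempt and no reset: what is moved stays moved. The work goes in short steps, Python scripts to look and compute and a shell command to move; the robot and the scene stay as the last step left them, time stands still between calls to the robot, and variables do not carry over. Pictures are saved under pics/ and viewed, at most 10 in all, crops included, and the job is handed in when it is done.

```bash
mkdir -p pics
cat > h.py <<'E'
import numpy as np, cv2
from rig import env
def shot(n,f):
    c=env.camera(n); cv2.imwrite('pics/'+f,cv2.cvtColor(c['color'],cv2.COLOR_RGB2BGR)); np.savez('pics/'+f+'.npz',**{k:v for k,v in c.items()}); return c
def ray(c,u,v,z):
    f=192/np.tan(np.radians(float(c['fov_y']))/2); T=np.array(c['world_from_camera'])
    d=T[:3,:3]@np.array([(u-c['cx'])/f,-(v-c['cy'])/f,-1]); o=T[:3,3]
    return o+d*(z-o[2])/d[2]
def proj(c,p):
    f=192/np.tan(np.radians(float(c['fov_y']))/2); T=np.array(c['world_from_camera'])
    q=T[:3,:3].T@(np.array(p)-T[:3,3]); return float(c['cx'])+f*q[0]/-q[2], float(c['cy'])-f*q[1]/-q[2]
E
python3 - <<'E'
from h import *
for n in('scene','side'):
    c=shot(n,n+'0.png'); print(n,[ (k,np.round(v,3).tolist()) for k,v in c.items() if k!='color'])
a=cv2.imread('pics/scene0.png');b=cv2.imread('pics/side0.png')
cv2.imwrite('pics/s0.png',cv2.resize(a,(800,600)))
cv2.imwrite('pics/d0.png',cv2.resize(b,(800,600)))
print(env.sense())
E
```

```text
scene [('fov_y', 49.684), ('cx', 253.442), ('cy', 200.703), ('world_from_camera', [[-0.581, 0.606, -0.542, -191.01], [-0.813, -0.421, 0.402, 873.147], [0.015, 0.675, 0.738, 1212.029], [0.0, 0.0, 0.0, 1.0]])]
side [('fov_y', 49.268), ('cx', 264.805), ('cy', 190.835), ('world_from_camera', [[0.332, 0.719, -0.61, -116.32], [-0.943, 0.261, -0.206, 161.413], [0.011, 0.644, 0.765, 985.794], [0.0, 0.0, 0.0, 1.0]])]
{'time': 0.1, 'qpos': array([-1.21061414e+00,  4.80744311e-01,  1.59680321e+00, -2.94779413e-05,
        1.06512748e+00, -4.65935533e-02]), 'joint_vel': array([ 0.00045095, -0.00141356, -0.00144092, -0.00052953, -0.00130641,
        0.00051374]), 'joint_efforts': array([ 1.09824192e-03, -9.52256083e+01, -4.31043398e+01, -1.07564190e-04,
        5.31814250e-03, -7.06183391e-05]), 'tool_pos': array([ 257.05520144, -596.60482073,  230.75553117]), 'tcp_rot': array([-5.32525347e-04,  9.79386301e-01,  2.01995494e-01, -9.72386135e-05]), 'ft_force': array([ 0.04749943,  0.12757628, -0.41242678]), 'moment': array([ 0.01899758, -0.00990458,  0.01452174]), 'grasp_force': 0.0, 'gripper_width': 85.532690226085}
```

View pics/s0.png

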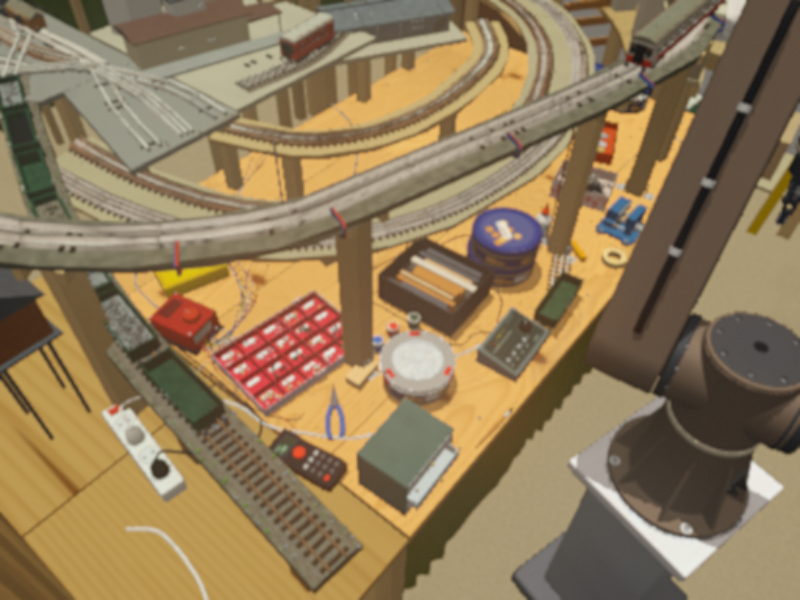

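View pics/d0.png

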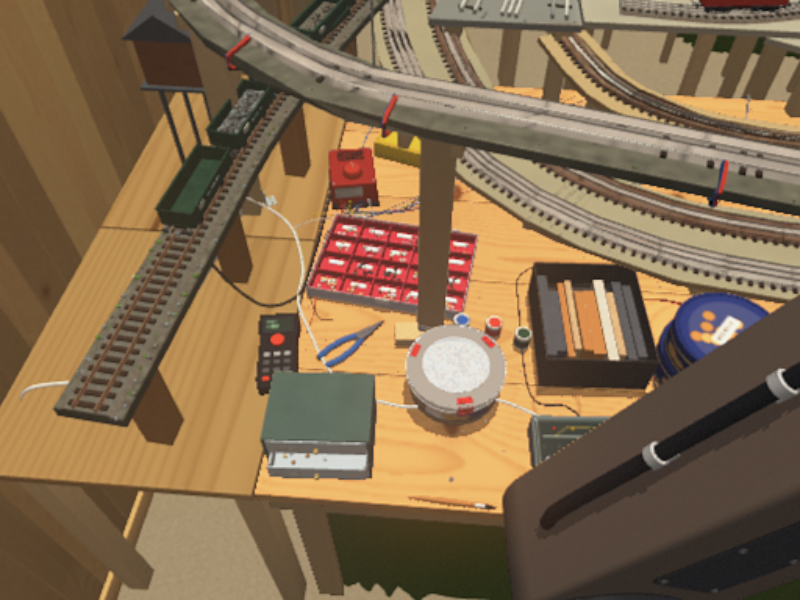

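The tin is at about (456,362) in the side view (at 800 px width). The pads are near (464,405), (416,337) and (493,343), and the track post stands behind the tin. I'll enlarge both views next.

Run:
```python
import cv2
a=cv2.imread('pics/side0.png')[195:275,245:345]; b=cv2.imread('pics/scene0.png')[195:270,225:310]
cv2.imwrite('pics/c1.png',cv2.resize(a,None,fx=7.5,fy=7.5,interpolation=2)[:600]);cv2.imwrite('pics/c2.png',cv2.resize(b,None,fx=8,fy=8,interpolation=2))
```

```text
(no output)
```

View pics/c1.png

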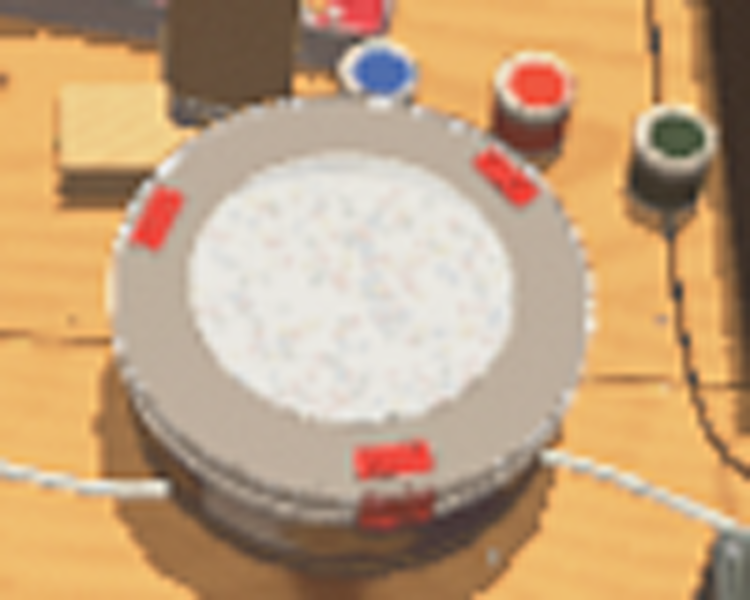

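View pics/c2.png

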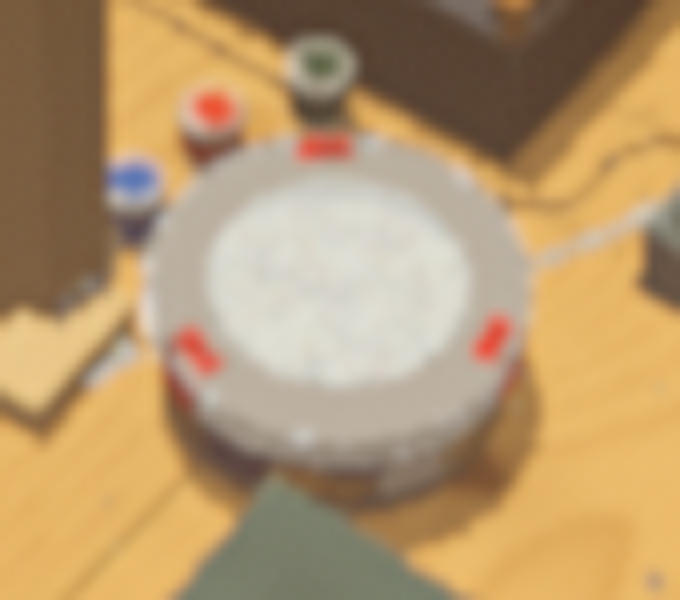

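In the side crop the pads are at (394,460), (158,218) and (507,177). In the scene crop they are at (492,339), (198,352) and (325,147). The jars stand close behind the tin.

```bash
cat > fit.py <<'E'
from h import *
from scipy.optimize import least_squares
S=np.load('pics/side0.png.npz');C=np.load('pics/scene0.png.npz')
ps=[(245+u/7.5-.5,195+v/7.5-.5) for u,v in [(394,460),(507,177),(158,218)]]
pc=[(225+u/8-.5,195+v/8-.5) for u,v in [(492,339),(325,147),(198,352)]]
P=[]
for s,c in zip(ps,pc):
    a,b=ray(S,*s,73.5),ray(C,*c,73.5)
    P.append((a[:2]+b[:2])/2); print(a.round(1),b.round(1))
P=np.array(P)
m=lambda q:np.array([[q[0]+73.5*np.cos(q[2]+k*2.0944),q[1]+73.5*np.sin(q[2]+k*2.0944)] for k in range(3)])
r=least_squares(lambda q:(m(q)-P).ravel(),[*P.mean(0),3.1])
if r.x is not None: print(r.x, m(r.x).round(1).tolist(), r.fun.round(1))
E
python3 fit.py
```

```text
[437.5 260.1  73.5] [444.2 259.2  73.5]
[564.7 255.4  73.5] [573.1 253.2  73.5]
[504.8 367.8  73.5] [511.  367.3  73.5]
[505.89418533 293.82863441   3.63045018] [[441.0, 259.3], [568.2, 254.9], [508.4, 367.3]] [ 0.1 -0.3 -0.7  0.6  0.5 -0.3]
```

```bash
python3 -m crank '4.1 -3.6 0 0;4.1 -3.6 0 0;4.1 -3.6 0 0;4.1 -3.6 0 0;4.1 -3.6 0 0;4.1 -3.6 0 0;4.1 -3.6 0 0;4.1 -3.6 0 0;4.1 -3.6 0 0;1.85 -5.55 0 0;1.85 -5.55 0 0;1.85 -5.55 0 0;1.85 -5.55 0 0;1.85 -5.55 0 0;1.85 -5.55 0 0;0 0 0 0;0 0 0 0' 1 60
python3 - <<'E'
from h import *
c=shot('wrist','w1.png');print([ (k,np.round(v,3).tolist()) for k,v in c.items() if k!='color'])
s=shot('side','s1.png')
a=cv2.imread('pics/w1.png');b=cv2.imread('pics/s1.png')
cv2.imwrite('pics/w1b.png',cv2.resize(np.vstack([a,b]),None,fx=.78,fy=.78)) 
print(env.sense()['qpos'],env.sense()['tool_pos'],env.sense()['tcp_rot'])
E
```

```text
time: 2.22
tool_pos: [437.7, 196.3, 231.0]
tcp_rot: [0.0, 0.979, 0.203, -0.0]
ft_force: [-0.7, 0.5, 0.2]
gripper_width: -0.2
grasp_force: 0.0
[('fov_y', 70.166), ('cx', 256.885), ('cy', 192.153), ('world_from_camera', [[0.397, 0.875, 0.275, 508.354], [-0.918, 0.379, 0.12, 226.327], [0.0, -0.3, 0.954, 373.165], [0.0, 0.0, 0.0, 1.0]])]
[ 3.56405350e-01  2.42851285e-01  1.97490176e+00 -2.29216561e-04
  9.24293874e-01  1.52161473e+00] [438.07735686 195.35740628 231.19280414] [ 1.25140451e-04  9.79493836e-01  2.01473983e-01 -2.10463949e-04]
```

View pics/w1b.png

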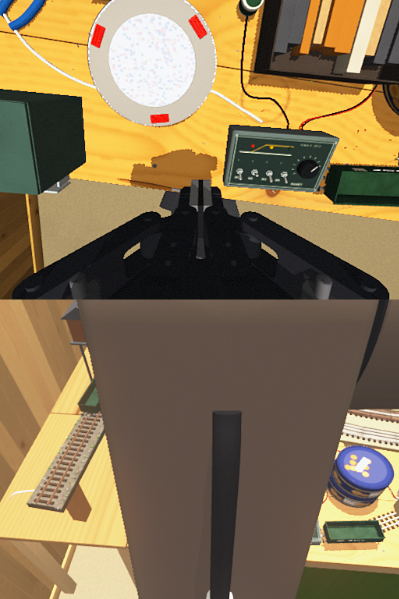

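The wrist view shows all three pads, near (98,36), (198,27) and (160,119) in the stacked picture, and the fingertips near (200,183). I'll take red centroids in code.

```bash
cat > red.py <<'E'
from h import *
from scipy.optimize import least_squares
def pads(f):
    a=cv2.imread('pics/'+f).astype(int);C=np.load('pics/'+f+'.npz')
    m=((a[...,2]>190)&(a[...,1]<90)&(a[...,0]<90)).astype('uint8')
    n,l,st,ce=cv2.connectedComponentsWithStats(m)
    return C,[(ce[i].round(2).tolist(),int(st[i][4])) for i in range(1,n) if st[i][4]>40]
def fit(P):
    m=lambda q:np.array([[q[0]+73.5*np.cos(q[2]+k*2.0944),q[1]+73.5*np.sin(q[2]+k*2.0944)] for k in range(3)])
    r=least_squares(lambda q:(m(q)-P).ravel(),[505,294,3.63]);return r.x.round(3),m(r.x).round(1).tolist(),r.fun.round(1)
E
python3 - <<'E'
from red import *
C,p=pads('w1.png')
for c,n in p: print(c,n,ray(C,*c,73.5).round(1))
print(proj(C,[437.7,195.6,231]))
a=cv2.imread('pics/w1.png'); cv2.imwrite('pics/tip.png',cv2.resize(a[215:265,220:300],None,fx=8,fy=8))
E
```

```text
[253.17, 33.91] 341 [568.5 256.2  73.5]
[125.24, 45.55] 327 [509.1 367.6  73.5]
[204.43, 151.43] 237 [442.  260.2  73.5]
[394.77, 155.23] 44 [521.5  66.2  73.5]
(np.float64(256.9814274842443), np.float64(245.2781539427308))
```

View pics/tip.png

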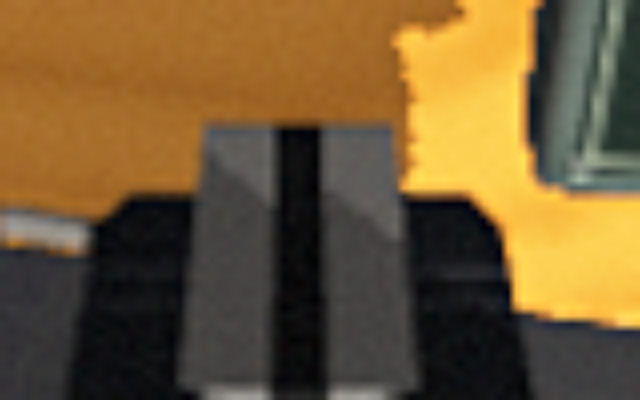

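```bash
python3 - <<'E'
from h import *
S=np.load('pics/side0.png.npz');C=np.load('pics/scene0.png.npz')
def tri(s,c):
    s=np.array(s)/1.5625;c=np.array(c)/1.5625
    A=[];
    for K,p in((S,s),(C,c)):
        o=K['world_from_camera'][:3,3];d=ray(K,*p,0)-o;A.append((o,d/np.linalg.norm(d)))
    M=sum(np.eye(3)-np.outer(d,d) for o,d in A);b=sum((np.eye(3)-np.outer(d,d))@o for o,d in A)
    return np.linalg.solve(M,b).round(0)
print(tri((375,375),(405,403)),tri((370,437),(452,432)),tri((265,435),(408,490)))
W=np.load('pics/w1.png.npz')
print(ray(W,109,128,75))
E
python3 -m crank '1.5 -2.9 0 -0.04;1.5 -2.9 0 -0.04;0 0 4.8 0;0 0 4.8 0;0 0 4.6 0;0 0 0 0;0 0 0 0'
python3 - <<'E'
from h import *
shot('scene','s2.png');print(env.sense()['tool_pos'])
cv2.imwrite('pics/s2b.png',cv2.resize(cv2.imread('pics/s2.png')[100:310,180:460],(800,600)))
E
```

```text
[408. 402. 111.] [300. 368. 115.] [249. 513. 118.]
[425.49930082 361.87686744  75.        ]
time: 3.2
tool_pos: [442.3, 261.2, 90.6]
tcp_rot: [-0.0, 0.971, 0.24, 0.0]
ft_force: [-0.1, 0.4, 0.2]
gripper_width: -0.4
grasp_force: 0.0
[442.61377156 261.55655384  91.0533896 ]
```

View pics/s2b.png

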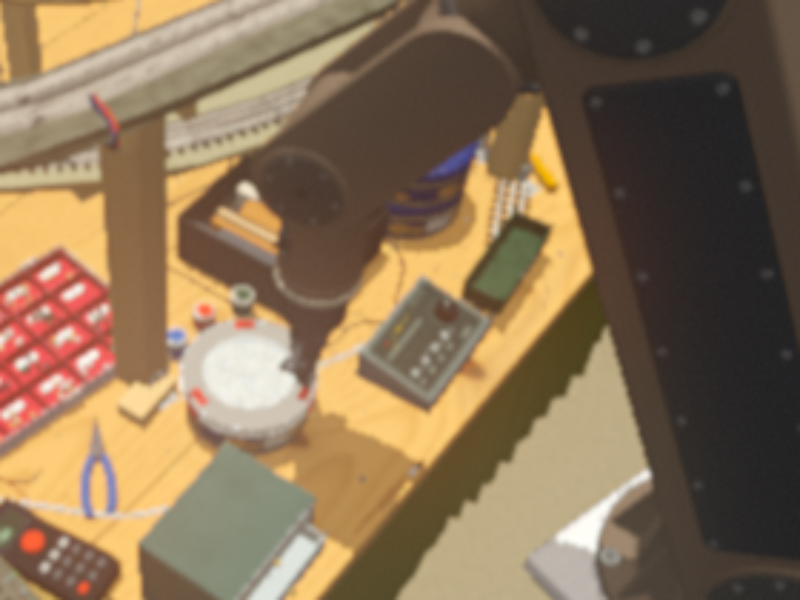

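The tool stands over the near pad. The wrist cap is at about (302,185) in the crop, with a radius of about 45 px. The track is well to the left of it.

Run:
```python
from h import *
C=np.load('pics/s2.png.npz')
for off in(0,40,70):
  for z in(350,400,450,500,550):
    p=[442-.51*off,261+.86*off,z];u=proj(C,p);u2=proj(C,[p[0],p[1],z+50]);print(off,z,[round((u[0]-180)*2.857),round((u[1]-100)*2.857)],[round((u2[0]-180)*2.857),round((u2[1]-100)*2.857)])
for t in [(0,180),(110,130),(380,10)]: print(ray(C,180+t[0]/2.857,100+t[1]/2.857,470))
S=np.load('pics/side0.png.npz')
for t in [(385,127),(430,140),(730,200),(240,65)]: print('side',ray(S,t[0]/1.5625,t[1]/1.5625,470))
```

```text
0 350 [322, 230] [327, 195]
0 400 [327, 195] [331, 157]
0 450 [331, 157] [336, 117]
0 500 [336, 117] [341, 74]
0 550 [341, 74] [347, 28]
40 350 [309, 255] [313, 220]
40 400 [313, 220] [317, 182]
40 450 [317, 182] [321, 142]
40 500 [321, 142] [326, 99]
40 550 [326, 99] [331, 53]
70 350 [298, 275] [302, 240]
70 400 [302, 240] [306, 202]
70 450 [306, 202] [310, 162]
70 500 [310, 162] [315, 119]
70 550 [315, 119] [319, 72]
[574.2118215  549.81440182 470.        ]
[577.0115449  428.34108645 470.        ]
[581.2355743   80.06980475 470.        ]
side [561.58119192 434.73258502 470.        ]
side [555.39328774 369.94248671 470.        ]
side [567.68900228  -2.25707737 470.        ]
side [630.30879507 688.72717807 470.        ]
```

```bash
python3 -m crank '-0.15 0.1 0.8 0;0 0 0.7 0;0 0 0 0'; python3 -m crank '0 0 0.2 0;0 0 0.2 0;0 0 0 0';python3 -m crank '0 0 0.2 0;0 0 0.2 0;0 0 0 0'
```

```text
time: 3.62
tool_pos: [440.3, 259.9, 74.0]
tcp_rot: [0.0, 0.971, 0.241, -0.0]
ft_force: [-0.3, -0.0, 0.7]
gripper_width: -0.2
grasp_force: 0.0
time: 4.0
tool_pos: [440.5, 260.0, 70.2]
tcp_rot: [-0.0, 0.971, 0.241, 0.0]
ft_force: [0.4, 0.0, -0.2]
gripper_width: 0.0
grasp_force: 0.0
time: 4.38
tool_pos: [440.7, 260.1, 66.7]
tcp_rot: [-0.0, 0.971, 0.241, 0.0]
ft_force: [-2.2, -1.6, 12.6]
gripper_width: -0.2
grasp_force: 6.2
```

```bash
python3 -m crank '0 0 0.1 0;0 0 0 0'|sed -n '2p;4p'; python3 -m crank '0 0 0.1 0;0 0 0 0'|sed -n '2p;4p'
```

```text
tool_pos: [440.8, 260.1, 66.3]
ft_force: [-5.8, -2.4, 28.2]
tool_pos: [440.9, 260.2, 66.0]
ft_force: [-8.4, -5.1, 44.7]
```

```bash
python3 -m crank '0 0 -4 0;1.9 -3.5 0 0;1.9 -3.5 0 0;0 0 0 -0.174;0 0 0 -0.174;0 0 0 -0.174;0 0 0 -0.174;0 0 0 -0.174;0 0 0 -0.174;0 0 0 -0.174;0 0 0 -0.174;0 0 0 -0.174;0 0 0 -0.174;0 0 0 0;0 0 0 0'
python3 - <<'E'
from red import *
shot('scene','s3.png');shot('wrist','w3.png');s=env.sense();print(s['tool_pos'],s['qpos'],s['ft_force'])
C,p=pads('w3.png')
for c,n in p: print(c,n,ray(C,*c,70).round(1))
a=cv2.imread('pics/s3.png')[100:310,180:460]; w=cv2.imread('pics/w3.png')
cv2.imwrite('pics/s3b.png',np.vstack([cv2.resize(a,(480,360)),cv2.resize(w[:256],(480,240))]))
E
```

```text
time: 6.75
tool_pos: [441.3, 339.6, 104.2]
tcp_rot: [-0.0, 0.443, 0.896, -0.0]
ft_force: [-0.6, 0.4, 0.1]
gripper_width: 0.5
grasp_force: 0.0
[441.32086162 339.61847571 104.25811913] [ 6.01438944e-01  5.15273259e-01  1.92569935e+00  4.43744264e-05
  7.00689351e-01 -5.18317523e-02] [-0.2836216   0.13024868 -0.26110008]
[355.39, 242.8] 530 [508.2 368.8  70. ]
[507.65, 242.54] 111 [595.  435.4  70. ]
[488.9, 261.28] 191 [596.7 417.4  70. ]
[502.98, 271.99] 82 [612.4 418.   70. ]
```

View pics/s3b.png

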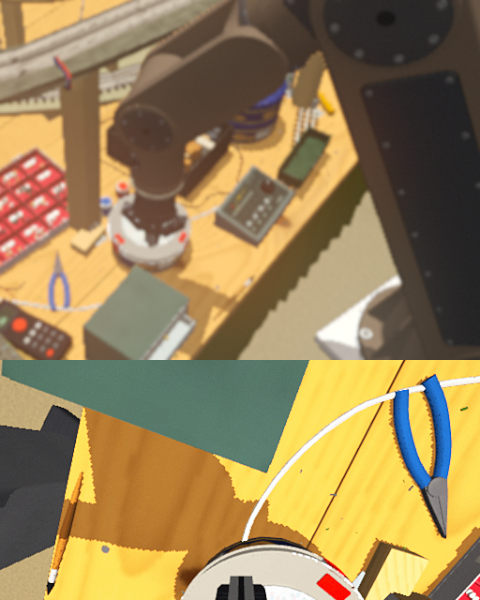

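Pad c is visible in the wrist view. In the scene view the wrist cap is now at about (147,127), and the green box's corner is at (268,472) in the stacked picture. I'll solve for the wrist geometry with the arm's own motion as the stereo baseline.

Run:
```python
from red import *
C=np.load('pics/s2.png.npz')
obs=[((442.6,261.6,91),np.arctan2(261.6,442.6),(180+302/2.857,100+185/2.857)),((441.3,339.6,104.3),.6014,(265.75,174.1))]
def pt(t,th,q): c,s=np.cos(th),np.sin(th); return np.array(t)+[q[0]*c-q[1]*s,q[0]*s+q[1]*c,q[2]]
r=least_squares(lambda q:np.r_[np.ravel([np.subtract(proj(C,pt(t,th,q)),uv) for t,th,uv in obs]),q[0]/30],[0,60,380]);print(r.x,r.fun)
# left protrusion in the second picture
for lat in(-80,-40,0,40,80):
  for f in(0,50,90): print(lat,f,[ (np.array(proj(C,pt(*obs[1][:2],[f,lat,h])))-[180,100])@np.eye(2)*480/280 for h in(330,380)])
W=np.load('pics/w3.png.npz')
for z in(90,105,115):print(ray(W,286,120.5,z))
# kinematic fit
P=[(650.2,230.8,.4807,1.5968),(479.7,231.2,.24285,1.9749),(np.hypot(441.3,339.6),104.26,.51527,1.9257)]
f=lambda q:np.ravel([[q[0]+q[1]*np.sin(a)+q[2]*np.sin(a+b+q[4])-R,q[3]+q[1]*np.cos(a)+q[2]*np.cos(a+b+q[4])-z] for R,z,a,b in P])
r=least_squares(f,[0,600,450,-100,0]);print(r.x,r.fun)
```

```text
[ -2.75851149  85.93485724 394.08883044] [ 0.83577239  0.17278199 -0.81796283 -0.12761813 -0.09195038]
-80 0 [array([174.97669285,  89.49423726]), array([177.03756443,  65.87177627])]
-80 50 [array([146.52882529,  82.45554635]), array([147.66247116,  58.83312546])]
-80 90 [array([124.14523357,  76.91730404]), array([124.56156322,  53.29785029])]
-40 0 [array([167.65915804, 104.62267681]), array([169.52592775,  80.96014537])]
-40 50 [array([138.6583018 ,  97.28766975]), array([139.56076057,  73.61590153])]
-40 90 [array([115.84789089,  91.51837371]), array([116.00493259,  67.84253995])]
0 0 [array([160.01136172, 120.43390661]), array([161.66383934,  96.75245492])]
0 50 [array([130.43597823, 112.78276586]), array([131.08482864,  89.08150012])]
0 90 [array([107.18250426, 106.76710076]), array([107.05618811,  83.05375066])]
40 0 [array([152.01042919, 136.97521831]), array([153.42618821, 113.29914453])]
40 50 [array([121.837728  , 128.98630158]), array([122.20813421, 105.27834949])]
40 90 [array([ 98.12403037, 122.70755463]), array([97.68774435, 98.97837252])]
80 0 [array([143.63132338, 154.29837416]), array([144.78540562, 130.65559061])]
80 50 [array([112.83716676, 145.94799863]), array([112.90156553, 122.25956837])]
80 90 [array([ 88.64510108, 139.38789582]), array([ 87.86936624, 115.66779958])]
[412.46856484 403.91229541  90.        ]
[410.79021321 403.54665918 105.        ]
[409.67131213 403.30290169 115.        ]
[ 7.55247368e-01  5.97389055e+02  4.46466851e+02 -5.38475443e+01
  7.42826609e-02] [-0.0007453  -0.00247079  0.00148737  0.00391481 -0.00074207 -0.00144402]
```

```bash
python3 -m crank '0 0 0 -0.16;0 0 0 0;0 0 0 0;0 0 0 0;0 0 0 0;0 0 0 0' -1 | sed -n '2,5p'
python3 - <<'E'
from rig import env
import numpy as np
s=env.sense();p=s['tool_pos'];q=s['tcp_rot'];a=2*np.arctan2(q[2],q[1]);X=np.array([np.cos(a),np.sin(a)]);Y=np.array([np.sin(a),-np.cos(a)])
d=np.array([463.2,335.5])-p[:2];print(np.degrees(a)%360,d@X,d@Y,p,s['joint_efforts'])
E
```

```text
tool_pos: [441.4, 339.6, 104.3]
tcp_rot: [0.0, 0.369, 0.93, 0.0]
ft_force: [0.1, 0.3, -1.1]
gripper_width: 85.1
136.71759840799 -18.727314278909947 11.95076344049261 [441.3734455  339.63939193 104.31711083] [-3.70276335e-03 -8.56387138e+01 -3.01923966e+01 -1.42458221e-04
  9.60435573e-04  3.54943424e-02]
```

```bash
python3 -m crank '-0.9 0.6 0 0;-0.9 0.6 0 0;0 0 1.8 0;0 0 1.8 0;0 0 0 0' | sed -n '2p;4p'
python3 - <<'E'
from h import *
s=env.sense();print(s['joint_efforts'].round(1),s['tool_pos'],s['ft_force'])
c=shot('wrist','w4.png');cv2.imwrite('pics/w4b.png',cv2.resize(cv2.imread('pics/w4.png'),(800,600)))
E
```

```text
tool_pos: [461.2, 335.1, 66.1]
ft_force: [0.1, 0.3, 0.9]
[ -0.3 -88.5 -27.4  -0.   -0.7   0. ] [461.21262998 335.1408399   66.10106895] [0.117748   0.30510792 0.88026191]
```

View pics/w4b.png

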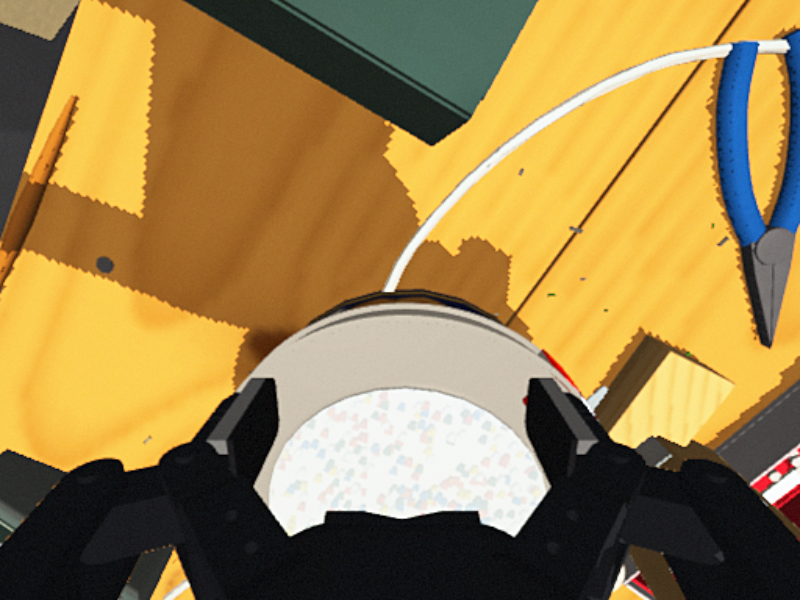

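Both fingertips are over the ring: the right one at about (550,400) beside and over pad c, the left one at about (250,400). Both are clear of the window. Next I press.

```bash
python3 -m crank '0 0 0.4 0;0 0 0.2 0;0 0 0 0' | sed -n '2p;4p'; for i in 1; do python3 -m crank '0 0 0.2 0;0 0 0.1 0;0 0 0 0' | sed -n '2p;4p'; done
python3 - <<'E'
from rig import env
s=env.sense();print(s['joint_efforts'].round(1),s['moment'].round(2))
E
```

```text
tool_pos: [462.7, 336.1, 62.4]
ft_force: [0.6, 0.6, 0.8]
tool_pos: [462.6, 336.0, 59.3]
ft_force: [-0.6, -0.0, 0.4]
[  0.  -90.4 -27.    0.   -0.    0. ] [ 0.05 -0.02 -0.01]
```

```bash
python3 -m crank '0 0 0.2 0;0 0 0.1 0;0 0 0 0' | sed -n '2p;4p'; python3 -m crank '0 0 0.2 0;0 0 0 0' | sed -n '2p;4p'
python3 - <<'E'
from rig import env
s=env.sense();print(s['joint_efforts'].round(1),s['moment'].round(2))
E
```

```text
tool_pos: [462.6, 335.9, 56.1]
ft_force: [-0.4, 0.4, 0.1]
tool_pos: [462.6, 335.9, 54.1]
ft_force: [-0.3, 0.3, 0.1]
[  0.  -90.7 -26.6  -0.   -0.1   0. ] [0.01 0.   0.  ]
```

```bash
python3 -m crank '0 0 0.15 0;0 0 0 0' | sed -n '2p;4p'; python3 -m crank '0 0 0.1 0;0 0 0 0' | sed -n '2p;4p'
python3 - <<'E'
from rig import env
s=env.sense();print(s['joint_efforts'].round(1),s['moment'].round(2))
E
```

```text
tool_pos: [462.8, 336.1, 53.0]
ft_force: [-1.0, -1.0, 6.4]
tool_pos: [462.9, 336.2, 52.5]
ft_force: [-4.0, -2.4, 15.6]
[ -0.1 -82.3 -25.7   0.   -1.    0. ] [ 0.02  0.08 -0.  ]
```

```bash
python3 -m crank '0 0 0.1 0;0 0 0 0' | sed -n '2p;4p'; python3 -m crank '0 0 -1 0;0 0 -2 0;0 0 0 0.163;0 0 0 0.163;0 0 0 0.163;0 0 0 0.163;0 0 0 0.163;0 0 0 0;-3.0 0 0 0;-3.0 0 0 0;-3.0 0.5 0 0;-2.5 0.5 0 0;0 0 0 0;0 0 0 0'
python3 - <<'E'
from red import *
s=env.sense();shot('wrist','w5.png');shot('scene','s5.png');shot('side','d5.png');print(s['joint_efforts'].round(1),s['tool_pos'],s['qpos'].round(2))
for f in('w5.png','s5.png','d5.png','scene0.png','side0.png'):
  print(f)
  for c,n in pads(f)[1]: print(c,n,ray(np.load('pics/'+f+'.npz'),*c,66.8).round(1),ray(np.load('pics/'+f+'.npz'),*c,73.5).round(1)) if f=='w5.png' or (225<c[0]<345 and 190<c[1]<270) else 0
E
```

```text
tool_pos: [463.0, 336.3, 52.1]
ft_force: [-7.8, -5.1, 27.1]
time: 12.15
tool_pos: [472.9, 221.4, 80.9]
tcp_rot: [0.0, 0.706, 0.708, 0.0]
ft_force: [1.0, -0.8, 0.4]
gripper_width: 85.4
grasp_force: 0.0
[ -1.4 -81.8 -25.8  -0.1   0.   -0.2] [472.92380076 221.38995499  80.88697977] [0.38 0.52 2.02 0.   0.61 0.38]
w5.png
[499.0, 161.12] 693 [613.3 267.8  66.8] [607.3 269.1  73.5]
[197.69, 156.55] 192 [439.  269.9  66.8] [440.5 271.1  73.5]
[423.35, 179.62] 841 [571.6 256.6  66.8] [567.3 258.3  73.5]
s5.png
d5.png
scene0.png
side0.png
```

```bash
python3 -m crank '0 0.2 0 0;0 0.2 0 0;0 0 1 0;0 0 0.9 0;0 0 0 0' | sed -n '2p;4p';python3 -c "
from rig import env
s=env.sense();print(s['joint_efforts'].round(1),s['moment'].round(2))"; python3 -m crank '0 0 0.2 0;0 0 0.1 0' | sed -n '2p;4p';python3 -m crank '0 0 0.15 0' | sed -n '2p;4p'
```

```text
tool_pos: [476.1, 220.7, 60.7]
ft_force: [0.9, 0.9, 0.8]
[ -0.  -82.6 -24.2   0.   -0.4  -0. ] [-0.04  0.05  0.02]
tool_pos: [476.9, 221.1, 58.8]
ft_force: [0.6, -0.2, 0.5]
tool_pos: [476.9, 221.1, 57.4]
ft_force: [-0.6, -0.4, 0.0]
```

```bash
for i in 1; do python3 -m crank '0 0 0.1 0' | sed -n '2p;4p';python3 -m crank '0 0 0.1 0' | sed -n '2p;4p';python3 -m crank '0 0 0.1 0' | sed -n '2p;4p'; python3 -m crank '0 0 0.1 0' | sed -n '2p;4p'; done;python3 -c "
from rig import env
s=env.sense();print(s['joint_efforts'].round(1),s['moment'].round(2))"
```

```text
tool_pos: [477.1, 221.1, 56.5]
ft_force: [-0.4, -1.6, 5.9]
tool_pos: [477.2, 221.0, 55.6]
ft_force: [0.1, -3.3, 9.8]
tool_pos: [477.3, 221.0, 54.7]
ft_force: [-0.7, 0.6, 0.2]
tool_pos: [476.8, 221.0, 53.3]
ft_force: [-0.6, -0.3, -0.8]
[ -0.1 -84.4 -23.8  -0.    0.    0. ] [ 0.04 -0.03  0.  ]
```

```bash
python3 -m crank '0 0 0.1 0' | sed -n '2p;4p';python3 -m crank '0 0 0.1 0' | sed -n '2p;4p'; python3 -m crank '0 0 -1 0;0 0 -3 0;0 0 -3 0;-3 -3 0 0;-4 -3 0 0;-2 0 0 0;0 0 0 0;0 0 0 0'|sed -n '1,4p'
python3 - <<'E'
from red import *
for n,f in(('wrist','w6.png'),('scene','s6.png'),('side','d6.png')): shot(n,f)
for f in('w6.png','s6.png','d6.png'):
  print(f)
  for c,n in pads(f)[1]: print(c,n,ray(np.load('pics/'+f+'.npz'),*c,66.8).round(1),ray(np.load('pics/'+f+'.npz'),*c,73.5).round(1))
cv2.imwrite('pics/f1.png',np.hstack([cv2.resize(cv2.imread('pics/w6.png'),(400,300)),cv2.resize(cv2.imread('pics/s6.png')[170:290,210:370],(400,300))]))
E
```

```text
tool_pos: [476.7, 221.1, 52.2]
ft_force: [0.2, -0.1, 0.1]
tool_pos: [476.8, 221.1, 51.4]
ft_force: [-3.7, -1.1, 14.8]
time: 15.05
tool_pos: [417.5, 131.5, 121.6]
tcp_rot: [0.0, 0.707, 0.707, 0.0]
ft_force: [0.2, -0.2, -0.2]
w6.png
[294.83, 19.56] 795 [441.7 259.9  66.8] [440.8 258.1  73.5]
[493.03, 27.06] 796 [567.9 255.9  66.8] [562.7 254.3  73.5]
s6.png
[118.23, 202.2] 317 [930.3 665.6  66.8] [923.8 666.8  73.5]
[162.24, 219.89] 76 [761.1 571.5  66.8] [755.5 573.3  73.5]
[199.51, 223.41] 41 [671.1 470.7  66.8] [666.1 473.1  73.5]
[161.23, 234.59] 75 [703.6 604.9  66.8] [698.4 606.5  73.5]
[185.19, 232.71] 75 [663.5 532.9  66.8] [658.5 534.9  73.5]
[167.91, 243.9] 87 [654.7 604.7  66.8] [649.8 606.2  73.5]
d6.png
```

```bash
python3 -m crank '0 0 -5.5 0;0 0 -5.5 0;2 3 0 0;0 2 0 0;0 0 0 0;0 0 0 0'|sed -n '1,4p'
python3 - <<'E'
from red import *
C=shot('wrist','w7.png');_,p=pads('w7.png')
for z in(66.8,73.5):
  R=[ray(C,*c,z) for c,n in p if 150<n<700]; print(z,np.round(R,1).tolist(),[round(float(np.linalg.norm(R[i]-R[i-1])),1) for i in range(len(R))])
C1,p1=pads('w1.png');
for z in(66.8,73.5):
  R=[ray(C1,*c,z) for c,n in p1 if n>100];print('w1',z,[round(float(np.linalg.norm(R[i]-R[i-1])),1) for i in range(3)])
ps=[c for c,n in p]
cv2.imwrite('pics/f7.png',cv2.resize(cv2.imread('pics/w7.png'),(800,600)))
E
```

```text
time: 15.95
tool_pos: [465.9, 151.1, 230.9]
tcp_rot: [-0.0, 0.707, 0.708, -0.001]
ft_force: [-0.6, 0.2, -0.0]
66.8 [[656.3, 321.9, 66.8], [442.1, 260.5, 66.8], [568.6, 256.0, 66.8], [628.5, 257.1, 66.8]] [70.5, 222.8, 126.6, 59.9]
73.5 [[652.2, 319.8, 73.5], [442.6, 259.8, 73.5], [566.4, 255.4, 73.5], [624.9, 256.5, 73.5]] [69.0, 218.0, 123.8, 58.5]
w1 66.8 [129.3, 129.0, 129.4]
w1 73.5 [126.5, 126.2, 126.6]
```

View pics/f7.png

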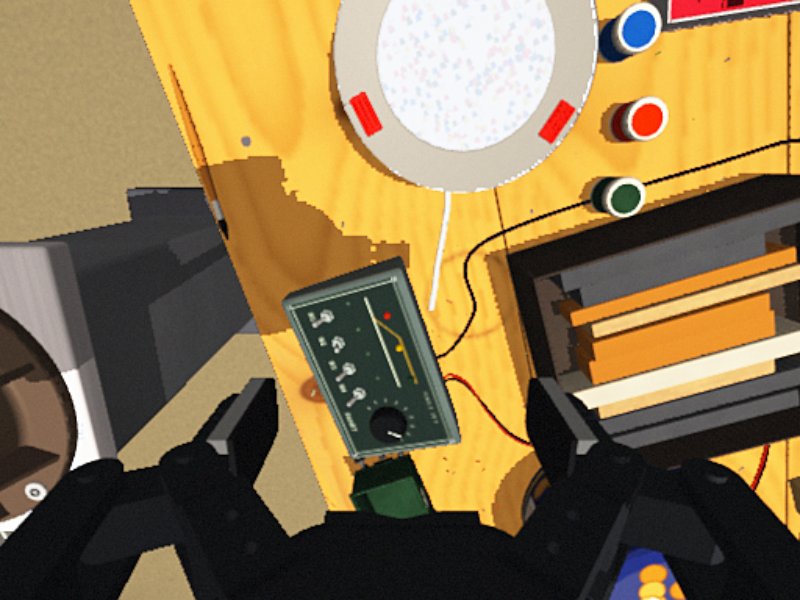

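Pads a and b, at about (365,114) and (557,121), are now at the shut height, and the jars are undisturbed. Pad c is out of frame, so I'll shift and measure it.

```bash
python3 -m crank '2.5 0 0 0;2.5 0 0 0;2.5 0 0 0;0 0 0 0;0 0 0 0'|sed -n '1,2p'
python3 - <<'E'
from red import *
C=shot('wrist','w8.png');_,p=pads('w8.png')
for z in(66.8,73.5):
  R=[ray(C,*c,z) for c,n in p if n>150]; R=[r for r in R if abs(np.hypot(r[0]-506,r[1]-294)-73.5)<8]; print(z,np.round(R,1).tolist(),[round(float(np.linalg.norm(R[i]-R[i-1])),1) for i in range(len(R))])
E
```

```text
time: 16.62
tool_pos: [466.2, 225.6, 231.2]
66.8 [[509.3, 368.1, 66.8], [442.1, 261.1, 66.8], [568.6, 256.2, 66.8]] [126.6, 126.3, 126.6]
73.5 [[508.3, 366.6, 73.5], [442.6, 262.0, 73.5], [566.3, 257.2, 73.5]] [123.8, 123.6, 123.8]
```

```bash
python3 -c "
from rig import env
print(env.sign_off())"
```

```text
the job is handed in; nothing more can be done
None
```

The lid measures shut at all three pads, the tin stands where it did, and I handed the job in at about 17 s. I pressed pad b's catch on the ring about 45° from the pad, because the wrist would have struck the track above the pad itself.

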